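# Pack out and wedge a moulded housing in its holding fixture

### The job

Close up the gap in the steel fixture beside the green moulded housing: stand the flat aluminium spacers upright, one after another, in the gap between the housing's flange and the sloping jaw, side by side against the flange, until no further one would go in. Then lower the wedge, sloping side to the jaw, into what is left and press it down until you feel it jam tight between the spacers and the jaw, off the bed; finish while still gripping the wedge and holding it tight there. Leave the spacers you do not need, and everything else on the bench, where they are.

Things in the scene. Friction and masses are not known exactly. Their poses are not given: they have to be found in the camera images.
- bed: fixed dark steel bed plate of the fixture, 160 (x) by 260 (y) by 20 mm high; origin: centre of its underside, on the bench; its top is 20 mm above the origin. Its y axis is the direction across the gap, from the housing to the jaw; z up. Housing and jaw are fixed on its top with the same yaw as the bed
- housing: fixed olive-green moulded housing on the bed, with a flat upright flange, 66 (x) wide and 65 mm high, that faces +y to the gap; a pipe and two round cups, all lower than 65 mm, lie behind it to -y. Origin: foot of the flange's flat face, mid-width, on the bed's top. Its distance to the jaw differs from start to start
- jaw: fixed smooth steel jaw on the bed, 64 (x) wide, 75 mm high. Its face looks to -y at the flange and slopes away from it going up: 0.4 mm to +y per mm of height, like the wedge. Origin: foot of the sloping face, mid-width, on the bed's top. The gap at the foot, from the housing's origin to the jaw's along the bed's y, is 21 to 55 mm: it takes one or two spacers
- spacer1: one of 3 identical loose aluminium spacers, standing upright: block 50 (x) by 18 (y, thickness) by 70 mm high; on top a centred grip tab 24 (x) by 8 (y), from 68 to 112 mm above the underside. About 0.18 kg. Origin: centre of the underside; z up. Grip the tab across its 24 mm (fingers closing along x), tool down, fingertips 72 mm or more above the underside
- spacer2: one of 3 identical loose aluminium spacers, standing upright: block 50 (x) by 18 (y, thickness) by 70 mm high; on top a centred grip tab 24 (x) by 8 (y), from 68 to 112 mm above the underside. About 0.18 kg. Origin: centre of the underside; z up. Grip the tab across its 24 mm (fingers closing along x), tool down, fingertips 72 mm or more above the underside
- spacer3: one of 3 identical loose aluminium spacers, standing upright: block 50 (x) by 18 (y, thickness) by 70 mm high; on top a centred grip tab 24 (x) by 8 (y), from 68 to 112 mm above the underside. About 0.18 kg. Origin: centre of the underside; z up. Grip the tab across its 24 mm (fingers closing along x), tool down, fingertips 72 mm or more above the underside
- wedge: loose aluminium wedge, 0.25 kg, standing on its toe: 50 wide (x), 80 mm high. Its -y side is upright, its +y side slopes outward going up, 0.4 mm per mm; 21.5 mm thick (y) at the toe, about 53 at the top. Origin: centre of the toe's underside (the upright side at y = -10.75 mm); z up. With a foot gap e left, it jams with its toe (21.5 - e) / 0.4 mm above the bed
- wedge_tab (a point): middle of the grip tab on the wedge's top, 10 mm to +y and 108 mm above the wedge's origin: a tab 24 (x) by 12 (y), rising from 80 to 122 mm above the underside; axes as the wedge's. Grip it across its 24 mm (fingers closing along x), tool down. In too wide a gap the wedge drops loose onto the bed
- moulded_ring: bystander, not to be disturbed; origin: centre of its underside. Green moulded ring lying flat, 72 mm across, 14 high, among the spacers
- moulded_frame: bystander, not to be disturbed; origin: centre of its underside. Green rectangular moulded frame lying flat, 120 by 112 by 14 mm
- scraper: bystander, not to be disturbed; origin: centre of its underside. Hand scraper with a handle, lying on the bench
- brush: bystander, not to be disturbed; origin: centre of its underside. Brush lying on the bench
- cup: bystander, not to be disturbed; origin: centre of its underside. White plastic cup, 68 mm across, 50 high
- moulded_stub: bystander, not to be disturbed; origin: centre of its underside. Short green moulded pipe stub with a flange, about 60 mm long, 52 high
There are look-alikes about, which are no part of the job. What is shaped like the spacer3 but black is not meant.

How it is judged:
By the outcome, as a careful person would: the job done as asked, in the order asked, and still so for the second after the job is handed in, while the arm keeps its last pose, push and grip.
It also fails if it takes over 72 s, if anything falls off the work surface, if the arm or the gripper's body presses on something with over 40 N, if the wrist force passes 120 N, or if a joint passes its speed limit or range.

### The arm

A 6-joint arm with a two-finger parallel gripper is mounted at the origin on the work surface. World frame = base frame: x ahead of the robot, y to its left, z up, the work surface at z = 0. Lengths are in mm, angles in rad, forces in N, time in s.
With the tool pointing down it reaches from about 275 to 750 mm from the base axis. Payload 10.2 kg.
Tool frame: the origin (TCP) lies where the fingers leave the gripper's body, on its centre line; the fingertips stand 73 mm ahead of it and the grasp point (between the pads) lies 54 mm ahead of it (ctrl.tip_extent is the z of the fingertips in the tool frame, in mm); z points along the fingers, y is the line along which they close (so a half turn about z gives the same grasp; the last joint's range is limited). The gripper opens to 85 mm and grips with 20 to 120 N. Pads are 22 mm wide; open, the fingers measure 114 mm over their backs; the gripper's body (76 mm by 85 mm) begins 54 mm behind the grasp point. The pads swing forward as they close: fully open they stand 13 mm farther back than shut.
Start: joints at [-1.389, 0.313, 1.498, -0, 1.331, -0.223], TCP at [206.752, -482.582, 303.894] pointing down, gripper open.
Joint ranges: [-2.94, 2.94], [-0.97, 2.17], [0.19, 2.56], [-1.23, 4.37], [0.02, 3.11], [-2.88, 2.88]. Speed limits (rad/s): [2.39, 2.39, 3.01, 3.14, 3.14, 3.14].

### API

Orientations are given as a unit quaternion [w, x, y, z].
In Python, from rig import readout, cams, order, ctrl gives the robot as it stands.
- The arm moves only by the tool inch_along, called after "Call:" by a JSON object that holds its "api" and its "payload", one argument or row to a line. Schema: {"type":"object","properties":{"motion":{"type":"array","items":{"type":"object","properties":{"dx":{"type":"number"},"dy":{"type":"number"},"dz":{"type":"number"},"wx":{"type":"number"},"wy":{"type":"number"},"wz":{"type":"number"}},"additionalProperties":false},"minItems":1,"maxItems":8},"jaw":{"type":"number"},"clamp_n":{"type":"number"},"only":{"type":"string"},"quiet":{"type":"boolean"},"lines":{"type":"string"}},"required":["motion"],"additionalProperties":false}. motion is a list of rows, 1 to 8 of them, each an object with the fields dx, dy, dz (the shift in a scale on which 1.0 is 1000 mm), wx, wy, wz (a rotation vector in fractions of the full range, 1 being 360 degrees); a field left out counts as zero; each row is the pose to reach, as a shift and turn from the pose commanded when the call began, along the tool's axes at that moment; what a row does not reach only later rows make up. A row lasts 1/10 s, in which the tool goes at most 50 mm and 0.15 rad, less where a joint would pass 70% of its speed; a pose out of reach is approached as far as the arm can. jaw is the opening from 0.0 (shut) to 1.0 (fully open), set as the call begins (left out keeps the last). The fingers move at their own pace and stop on an object; clamp_n is the grip in N (left out, the last holds). Time passes only in rows, so rows that do not move let the fingers close. The tool returns the time, the measured TCP pose, the force, the opening and the grip force at its end. only (a regular expression) keeps the lines of the reply that match it, lines (a string "A,B") keeps lines A to B, and quiet returns only ok. Shift and turn numbers lie between -1 and 1, and a call with a number outside is refused. Input that does not fit is refused with a message, and nothing moves.
- readout.sense(): the state, without advancing time (a new reading comes with each control period).
- cams.capture(name): name is "scene" or "top" or "wrist"; returns (picture, depth): 384x512x3 uint8, red, green, blue; 384x512 float32, mm along the optical axis (not along the pixel's ray), 0 where there is no reading.
- cams.calibration(name): a dict with "fx", "fy", "cx", "cy" (pixels), "position" and "attitude" of the camera in the world. Camera axes: x right, y down, z forward; pixel columns grow to the right and rows downward; lengths in mm; the calibration is good to about 2 mm. A picture is of the moment at which its call begins: read the wrist's pose just before it. calibration takes no time and is no camera call; for the wrist camera it gives the pose at the moment of the call.
- order.finish_job(): hands the job in; it is judged then, once.
Trained networks look in the newest picture that a camera, given by its name, has taken for a name from the list of things; names that differ only in an ending like _2 or _b are one class to them, and where a whole thing is asked for, a point or a joint stands for the part that bears it (a point fixed in the world has none). Each returns a list of dicts, best first, with "p" (0 to 1); they miss things now and then, are a little off and sometimes report something else, mostly with a low value. They report only what shows in the picture. A call takes as long as a camera call. They do not tell look-alikes from the thing itself.
- cams.trace(target, camera): "pixels" (384x512 bool, what is visible of it) and "bbox" ([left, top, right, bottom] in pixels, round what is visible of it).
- cams.spot_point(target, camera): "uv" ([column, row] in pixels: a listed point, or the origin of a listed thing).
The state is a dict: "time_s": time; "joints": joint angles; "dq": joint speeds; "tau": joint torques, N m; "eef_pos": TCP position; "ee_rot": TCP orientation; "force": force on the tool from outside, world axes, zero at the start; "wrist_torque": the same for the moment, N m; "grip_width": opening from 0.0 (shut) to 1.0 (fully open); "grip_force": force on a finger pad.
Only numpy, scipy, OpenCV 4.12 (cv2) and the standard library are available. Lean on these libraries where they do the work, as an engineer would, in place of code of your own. Each camera call takes 0.05 s, during which the arm holds its last target. There are 200 camera calls.

## Working session

There is one attempt and no reset: what is moved stays moved. The work goes in short steps, Python scripts to look and compute and a tool call to move; the robot and the scene stay as the last step left them, time stands still between calls to the robot, and variables do not carry over. Pictures are saved under pics/ and viewed, at most 10 in all, crops included, and the job is handed in when it is done.

```bash
ls; mkdir -p pics; cat > h.py <<'E'
import numpy as np, cv2
from scipy.spatial.transform import Rotation as R
from rig import readout,cams,order,ctrl
def rot(q): q=np.array(q); return R.from_quat([q[1],q[2],q[3],q[0]]).as_matrix()
def cal(n):
    c=cams.calibration(n); a=np.array(c['attitude'],float)
    return c,(rot(a) if a.size==4 else a.reshape(3,3)),np.array(c['position'],float)
def shot(n,f=None):
    c=cal(n); im,d=cams.capture(n)
    if f: cv2.imwrite('pics/'+f,im[:,:,::-1])
    return im,d,c
def cloud(d,c):
    k,A,p=c; v,u=np.mgrid[:d.shape[0],:d.shape[1]]
    P=np.stack([(u-k['cx'])/k['fx']*d,(v-k['cy'])/k['fy']*d,d],-1)@A.T+p
    P[d<=0]=np.nan
    return P
E
python3 - <<'E'
from h import *
out=[]
for n in ('scene','top'):
    im,d,c=shot(n); np.savez(f'{n}.npz',im=im,d=d); print(n,c[2],c[0]['fx'],c[1][:,2])
    cv2.imwrite(f'pics/{n}1.png',cv2.resize(im[:,:,::-1],(800,600)))
    P=cloud(d,c)
    for t in ('bed','housing','jaw','spacer1','wedge','wedge_tab'):
        for r in cams.trace(t,n):
            m=r['pixels']; print(n,t,round(r['p'],2),r['bbox'],np.nanmedian(P[m],0).round(),np.nanpercentile(P[m][:,2],98).round(1))
print(readout.sense()); print(ctrl.tip_extent)
E
```

```text
pics
scene [1043.03206043 -318.09975328  988.59925171] 418.3463547976611 [-0.45982495  0.28920679 -0.83959541]
scene housing 0.86 [276.0, 140.5, 316.6, 180.7] [513. 144.  68.] 84.9
scene jaw 0.84 [314.2, 124.3, 347.2, 158.9] [504. 271.  67.] 94.3
scene spacer1 0.91 [181.2, 149.9, 200.7, 182.4] [ 360. -110.   56.] 111.6
scene spacer1 0.84 [163.4, 258.5, 181.2, 289.2] [ 627. -292.   68.] 113.0
scene spacer1 0.73 [223.4, 171.9, 231.5, 205.6] [491. -65.  68.] 112.7
scene spacer1 0.6 [130.1, 207.1, 151.3, 238.8] [ 466. -299.   68.] 113.8
scene wedge 0.67 [226.3, 214.2, 249.2, 249.7] [ 614. -110.   78.] 122.8
scene wedge_tab 0.76 [222.2, 213.5, 249.6, 250.4] [ 614. -110.   78.] 122.8
top [ 369.5439462     9.19080098 1106.25747359] 372.38487867581057 [ 0.19020493  0.00857035 -0.981707  ]
top bed 0.74 [153.6, 189.5, 244.1, 240.5] [486. 208.  21.] 26.3
top bed 0.63 [112.0, 183.6, 129.7, 249.4] [460. 419.  22.] 29.6
top housing 0.87 [196.3, 191.2, 227.0, 235.8] [499. 150.  71.] 86.9
top jaw 0.58 [153.7, 201.9, 179.9, 228.6] [492. 272.  81.] 96.3
top spacer1 0.85 [362.1, 225.3, 379.3, 245.8] [ 
[... 590 characters left out ...]

{'time_s': 0.7, 'joints': array([-1.38937449e+00,  3.12908257e-01,  1.49769952e+00, -1.55121218e-06,
        1.33100533e+00, -2.23375101e-01]), 'dq': array([ 0.00068821, -0.00133713,  0.00131389, -0.00056023,  0.00163474,
        0.00026307]), 'tau': array([ 9.15336896e-04, -4.12098742e+01, -2.59877354e+01, -1.60445234e-04,
        4.87717189e-04, -2.02124363e-05]), 'eef_pos': array([ 206.76360866, -482.57689933,  303.89013074]), 'ee_rot': array([-1.02404252e-05,  9.79587220e-01,  2.01019598e-01, -5.38736935e-07]), 'force': array([-0.52033693,  0.24352991,  0.32216654]), 'wrist_torque': array([ 0.00992045, -0.01442197,  0.00886053]), 'grip_force': 0.0, 'grip_width': 1.0011026418504698}
72.6
```

View pics/scene1.png

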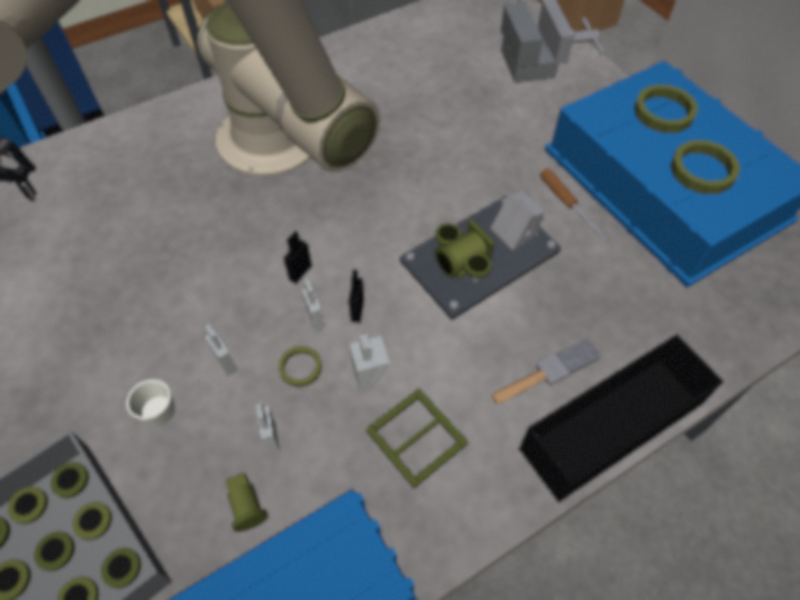

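View pics/top1.png

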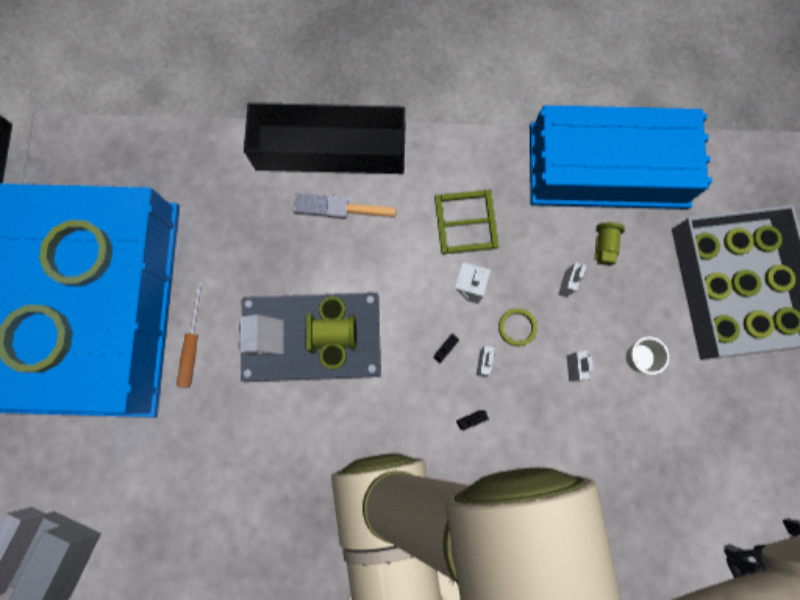

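The scene view shows three aluminium spacers (at (218,350), (313,305), (265,425)), two black look-alikes ((297,258), (357,297)), the wedge (368,360) and the fixture (480,255). The top view agrees: spacers (486,360), (582,365), (574,277), wedge (473,280), jaw (260,335), housing (330,335).

```bash
cat >> h.py <<'E'
def rect(Q):
    (c,s,a)=cv2.minAreaRect(np.ascontiguousarray(Q[:,:2],np.float32)); return np.round(c,1),np.round(s,1),round(a,1)
E
python3 - <<'E'
from h import *
for n in ('scene','top'):
    z=np.load(n+'.npz'); P=cloud(z['d'],cal(n)).reshape(-1,3); im=z['im'].reshape(-1,3).astype(int)
    bench=P[(abs(P[:,2])<15)&(abs(P[:,0]-450)<200)&(abs(P[:,1])<350)]; print(n,'bench z',np.median(bench[:,2]))
    def sel(x,y,r,z0,z1): return P[(np.hypot(P[:,0]-x,P[:,1]-y)<r)&(P[:,2]>z0)&(P[:,2]<z1)]
    for nm,x,y in (('A',415,-127),('B',452,-292),('C',615,-290),('W',605,-105)):
        for z0,z1 in ((62,76),(76,90),(95,130)):
            Q=sel(x,y,50,z0,z1)
            if len(Q)>3: print(nm,z0,len(Q),rect(Q),np.median(Q[:,2]).round(1))
    Q=P[(abs(P[:,2]-21)<5)&(abs(P[:,0]-495)<130)&(abs(P[:,1]-205)<160)]; print('bed',len(Q),rect(Q))
    Q=P[(P[:,2]>88)&(P[:,2]<105)&(abs(P[:,0]-495)<100)&(abs(P[:,1]-270)<60)]; print('jawtop',len(Q),rect(Q))
    Q=P[(P[:,2]>75)&(P[:,2]<92)&(abs(P[:,0]-495)<100)&(abs(P[:,1]-180)<40)]; print('hous top',len(Q),rect(Q))
c,A,p=cal('wrist'); s=readout.sense(); T=rot(s['ee_rot']); print('wristcam in tool',T.T@(p-s['eef_pos']),T.T@A,c['fx'])
E
```

```text
scene bench z 0.21822172585933686
A 62 48 (array([ 415.2, -124.8]), array([18.2, 98.8]), 83.3) 69.8
A 95 20 (array([ 455.6, -129.8]), array([ 7.7, 15.7]), 77.7) 111.9
B 62 99 (array([ 454.6, -298.5]), array([50.9, 18.3]), 4.1) 69.7
B 76 14 (array([ 459.7, -300.9]), array([17.6,  5.8]), 30.1) 82.1
B 95 44 (array([ 454.5, -298.8]), array([26.5,  7.7]), 4.4) 110.7
C 62 108 (array([ 616.5, -291.1]), array([18.3, 49.9]), 71.8) 69.8
C 76 15 (array([ 618.4, -288.4]), array([ 6.1, 23.5]), 54.9) 82.1
C 95 52 (array([ 616.4, -290.9]), array([ 7.8, 24.1]), 70.7) 111.2
W 62 53 (array([ 604. , -102.5]), array([52. , 50.2]), 74.7) 69.4
W 76 331 (array([ 603.5, -101.8]), array([52.5, 51.1]), 75.8) 79.7
W 95 79 (array([ 602.5, -107.3]), array([12.3, 24.8]), 75.5) 120.4
bed 2348 (array([498.9, 195. ]), array([162.4, 260.9]), 3.8)
jawtop 152 (array([493.3, 289.2]), array([66. , 37.1]), 5.3)
hous top 219 (array([502.2, 167.1]), array([64.4, 54.5]), 5.5)
top bench z 1.07430240450185
A 62 62 (array([ 414.5, -123.9]), array([18. , 97.8]), 84.0) 70.4
A 76 4 (array([ 456.1, -125.3]), array([ 0.4, 13.7]), 79
[... 386 characters left out ...]
 24.2]), 85.8) 81.0
C 95 40 (array([ 615.2, -290. ]), array([ 8.5, 24.3]), 74.1) 110.9
W 62 14 (array([593.7, -88.3]), array([67.9, 28.8]), 33.4) 68.5
W 76 271 (array([ 603.4, -101.7]), array([51.9, 51.4]), 75.1) 81.0
W 95 52 (array([ 601.9, -106.6]), array([11.9, 25.4]), 75.5) 121.9
bed 3010 (array([499.6, 196.3]), array([160.4, 259.4]), 3.7)
jawtop 253 (array([493.2, 290.5]), array([63.5, 35.8]), 2.8)
hous top 253 (array([501.1, 165.9]), array([64. , 52.2]), 3.5)
wristcam in tool [ 75.39962353  -0.93074174 -70.58609721] [[ 1.41665200e-04 -9.53453218e-01 -3.01540943e-01]
 [ 9.99999612e-01  3.97117654e-04 -7.85856668e-04]
 [ 8.69024801e-04 -3.01540715e-01  9.53452905e-01]] 293.99302917822934
```

```bash
python3 - <<'E'
from h import *
a=np.radians(3.75); X=np.array([np.cos(a),np.sin(a)]); Y=np.array([-np.sin(a),np.cos(a)]); o=np.array([499.3,195.7])
for n in ('scene','top'):
    z=np.load(n+'.npz'); P=cloud(z['d'],cal(n)).reshape(-1,3)
    for lab,zz in (('body',(66,76)),('tab',(100,118))):
        Q=P[(abs(P[:,0]-458)<40)&(abs(P[:,1]+129)<26)&(P[:,2]>zz[0])&(P[:,2]<zz[1])]; print(n,'A',lab,len(Q),rect(Q))
    b=np.c_[(P[:,:2]-o)@X,(P[:,:2]-o)@Y,P[:,2]]
    k=(abs(b[:,0])<28)&(abs(b[:,1])<125)&(b[:,2]>28)
    for z0 in range(25,100,6):
        q=b[k&(abs(b[:,2]-z0)<3)]; h=q[q[:,1]<20]; j=q[q[:,1]>30]
        print(z0,len(h),np.percentile(h[:,1],[50,90,97,100]).round(1) if len(h) else '',len(j),np.percentile(j[:,1],[0,3,10,50,90]).round(1) if len(j) else '')
    q=b[(b[:,2]>80)&(b[:,2]<88)&(b[:,1]<20)&(abs(b[:,0])<60)&(b[:,1]>-30)]; print('hx',np.percentile(q[:,0],[0,2,98,100]))
    q=b[(b[:,2]>90)&(b[:,2]<99)&(abs(b[:,0])<60)&(b[:,1]>40)]; print('jx',np.percentile(q[:,0],[0,2,98,100]))
E
```

```text
scene A body 78 (array([ 459.6, -130.1]), array([18.3, 49.4]), 81.7)
scene A tab 33 (array([ 459. , -130.1]), array([ 8. , 22.5]), 80.9)
25 0  0 
31 15 [-86.7 -85.7 -71.3 -61. ] 25 [51.6 52.4 53.4 54.8 56.3]
37 15 [-86.9 -85.8 -85.6 -85.6] 41 [53.3 53.4 54.2 57.8 60.4]
43 17 [-86.9 -78.  -37.2  -9.6] 40 [54.7 56.3 57.6 60.6 63.8]
49 23 [-86.6 -69.  -47.3 -15.2] 29 [58.5 59.5 61.  62.5 64.2]
55 28 [-86.6 -18.9 -12.  -10.9] 33 [61.  62.3 63.  64.9 67.7]
61 46 [-69.6 -21.3 -15.9 -13.5] 33 [62.2 62.9 63.8 67.4 69.9]
67 104 [-52.1 -17.7 -11.7  -9.5] 37 [64.5 66.1 66.6 70.2 72.2]
73 146 [-49.9 -17.2 -11.7 -10. ] 30 [66.4 67.6 69.6 72.3 74.1]
79 208 [-45.  -11.2  -7.7  -0.7] 37 [71.  71.2 72.3 74.3 77. ]
85 66 [-9.2 -2.9 -2.3 -1.8] 88 [ 75.   75.4  76.1 101.  109.8]
91 5 [-10.5 -10.   -9.9  -9.9] 114 [ 74.7  76.2  77.8  89.2 106.7]
97 0  15 [77.  77.7 78.7 81.7 84. ]
hx [-31.87300227 -29.12636047  30.32896427  31.4771191 ]
jx [-59.446228   -53.19951242  55.74772458  59.36308959]
top A body 78 (array([ 459.3, -129.4]), array([17.8, 50.2]), 81.0)
top A tab 32 (array([ 458.7, -129.1]), array([ 7.8, 23.7]), 85.6)
25 0  0 
31 0  28 [40.6 49.8 52.1 54.6 57. ]
37 0  26 [53.8 55.3 56.  57.6 59. ]
43 2 [-86.6 -86.4 -86.4 -86.4] 23 [58.  58.  58.1 60.2 60.8]
49 5 [-87.  -86.9 -86.9 -86.8] 24 [59.8 59.8 59.8 62.3 63.8]
55 13 [-69.5 -13.7 -11.7 -11. ] 30 [61.2 62.7 63.3 64.1 72.3]
61 24 [-64.7 -15.6 -11.7 -11.3] 28 [64.6 64.8 65.2 67.5 68.9]
67 84 [-48.4 -21.9 -16.4 -11.7] 28 [66.7 66.8 67.2 69.2 71.8]
73 146 [-46.6 -19.  -13.6 -12.5] 24 [70.  70.2 70.5 71.2 73.4]
79 242 [-47.3 -14.5 -11.3  -8.9] 30 [71.6 71.7 72.1 74.3 75.3]
85 95 [-9.8 -4.2 -4.  -3.7] 67 [ 73.8  74.1  75.9  97.6 111.4]
91 9 [-10.1  -4.8  -4.7  -4.6] 163 [ 77.2  77.6  79.6  96.9 109.9]
97 0  55 [78.5 79.  79.9 84.  89.8]
hx [-32.06525855 -31.7947839   31.91785617  31.97705473]
jx [-59.19416782 -51.55394378  49.61762819  58.22393964]
```

```bash
cat >> h.py <<'E'
def go(x,y,z,yaw):
    "shift/turn in present tool axes to TCP x,y,z, tool down, tool y at world angle yaw (deg)"
    s=readout.sense(); T=rot(s['ee_rot']); c,sn=np.cos(np.radians(yaw)),np.sin(np.radians(yaw))
    G=np.array([[-sn,c,0],[c,sn,0],[0,0,-1]]).T
    d=T.T@(np.array([x,y,z])-s['eef_pos']); r=R.from_matrix(T.T@G).as_rotvec()
    print('shift',d.round(1),'rot',r.round(4),'pos',s['eef_pos'].round(1),'F',s['force'].round(1),'grip',round(float(s['grip_width']),3),round(float(s['grip_force']),1),'t',s['time_s'],'j6',s['joints'][5].round(2))
def bedpt(bx,by):
    a=np.radians(3.75); return np.array([499.3,195.7])+bx*np.array([np.cos(a),np.sin(a)])+by*np.array([-np.sin(a),np.cos(a)])
E
python3 -c "
from h import *
go(459.2,-129.7,250,-8.5)"
```

```text
shift [ 371.  -224.9   53.9] rot [-0.     -0.     -1.0176] pos [ 206.8 -482.6  303.9] F [-0.5  0.2  0.3] grip 1.001 0.0 t 0.7 j6 -0.22
```

The rows are not in the units I measure in: shifts go in shares of 1000 mm and turns go in shares of 360 degrees. I convert before sending: 371 mm / 1000 = 0.371, -225 mm / 1000 = -0.225, -1.0176 rad / 6.2832 = -0.162.

Call:
{"api": "inch_along", "payload": {
  "motion": [
    {"dx": 0.371,"dy": -0.225,"dz": 0.054,"wz": -0.162},
    {"dx": 0.371,"dy": -0.225,"dz": 0.054,"wz": -0.162},
    {"dx": 0.371,"dy": -0.225,"dz": 0.054,"wz": -0.162},
    {"dx": 0.371,"dy": -0.225,"dz": 0.054,"wz": -0.162},
    {"dx": 0.371,"dy": -0.225,"dz": 0.054,"wz": -0.162},
    {"dx": 0.371,"dy": -0.225,"dz": 0.054,"wz": -0.162},
    {"dx": 0.371,"dy": -0.225,"dz": 0.054,"wz": -0.162},
    {"dx": 0.371,"dy": -0.225,"dz": 0.054,"wz": -0.162}
  ],
  "jaw": 0.6
}}

```text
time_s: 1.5
eef_pos: [438.5, -157.9, 254.5]
ee_rot: [0.0, 0.757, 0.654, 0.0]
force: [-0.8, -1.5, 0.5]
grip_width: 0.602
grip_force: 0.0
```

```bash
python3 -c "
from h import *
go(459.2,-129.7,250,-8.5)"
```

```text
shift [30.9 16.4  4.5] rot [0.0007 0.0004 0.0032] pos [ 438.5 -157.9  254.5] F [-0.8 -1.5  0.5] grip 0.602 0.0 t 1.5 j6 -0.45
```

Call:
{"api": "inch_along", "payload": {
  "motion": [
    {},
    {}
  ],
  "quiet": true
}}

```text
ok
```

```bash
python3 -c "
from h import *
go(459.2,-129.7,250,-8.5)
im,d,c=shot('wrist'); P=cloud(d,c).reshape(-1,3)
for z0,z1 in ((64,75),(105,118)):
    Q=P[(abs(P[:,0]-459)<40)&(abs(P[:,1]+130)<28)&(P[:,2]>z0)&(P[:,2]<z1)]; print(len(Q),rect(Q) if len(Q)>3 else '',np.median(Q[:,2]))
cv2.imwrite('pics/w1.png',im[:,:,::-1])
"
```

```text
shift [32.1 16.8  4.4] rot [-0.0003  0.0001  0.0023] pos [ 437.9 -159.   254.4] F [0.5 0.4 0.6] grip 0.601 0.0 t 1.7 j6 -0.45
770 (array([ 458. , -129.5]), array([17.9, 49.6]), 81.4) 70.53569666920325
387 (array([ 458. , -129.4]), array([ 7.9, 23.8]), 81.6) 112.40863861388183
```

View pics/w1.png

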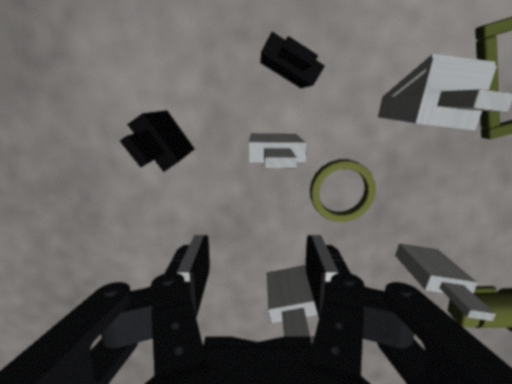

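The wrist picture shows spacer A isolated at (277,150), the black look-alikes at (290,60) and (158,140), the ring at (343,190) and the wedge upper right at (445,90). The depth agrees with the earlier measurements.

To row units: 104 mm / 1000 = 0.104, 32.2 mm / 1000 = 0.0322, 0.002 rad / 6.2832 = 0.0003.

Call:
{"api": "inch_along", "payload": {
  "motion": [
    {"dx": 0.0322,"dy": 0.016,"dz": 0.01,"wz": 0.0003},
    {"dx": 0.0322,"dy": 0.016,"dz": 0.05,"wz": 0.0003},
    {"dx": 0.0322,"dy": 0.016,"dz": 0.08,"wz": 0.0003},
    {"dx": 0.0322,"dy": 0.016,"dz": 0.104,"wz": 0.0003},
    {"dx": 0.0322,"dy": 0.016,"dz": 0.104,"wz": 0.0003}
  ]
}}

```text
time_s: 2.25
eef_pos: [456.7, -131.1, 148.4]
ee_rot: [-0.002, 0.759, 0.651, -0.001]
force: [0.9, -0.0, 0.6]
grip_width: 0.6
grip_force: 0.0
```

Call:
{"api": "inch_along", "payload": {
  "motion": [
    {},
    {},
    {},
    {},
    {},
    {}
  ],
  "jaw": 0.0,
  "clamp_n": 60
}}

```text
time_s: 2.85
eef_pos: [458.9, -130.8, 152.1]
ee_rot: [0.002, 0.758, 0.652, 0.0]
force: [-0.5, -1.2, 6.8]
grip_width: 0.27
grip_force: 59.4
```

```bash
python3 -c "
from h import *
x,y=bedpt(0,9); print(x,y)
go(x,y,300,3.75)"
```

```text
498.7113718369287 204.6807303091474
shift [ 337.4  -10.4 -148.5] rot [ 0.0027  0.002  -0.2156] pos [ 458.9 -130.8  152.1] F [-0.5 -1.2  6.8] grip 0.27 59.4 t 2.85 j6 -0.37
```

To row units: 175 mm / 1000 = 0.175, -148 mm / 1000 = -0.148, -0.13 rad / 6.2832 = -0.0207.

Call:
{"api": "inch_along", "payload": {
  "motion": [
    {"dz": -0.03},
    {"dz": -0.075},
    {"dz": -0.12},
    {"dx": 0.02,"dz": -0.148,"wz": -0.0032},
    {"dx": 0.055,"dy": -0.002,"dz": -0.148,"wz": -0.008},
    {"dx": 0.095,"dy": -0.003,"dz": -0.148,"wz": -0.0127},
    {"dx": 0.135,"dy": -0.004,"dz": -0.148,"wz": -0.0159},
    {"dx": 0.175,"dy": -0.005,"dz": -0.148,"wz": -0.0207}
  ]
}}

```text
time_s: 3.65
eef_pos: [479.3, 45.1, 299.1]
ee_rot: [0.0, 0.714, 0.7, 0.0]
force: [0.2, -1.1, -1.7]
grip_width: 0.269
grip_force: 59.5
```

Call:
{"api": "inch_along", "payload": {
  "motion": [
    {"dx": 0.04,"dy": -0.001,"wz": -0.0048},
    {"dx": 0.08,"dy": -0.003,"wz": -0.008},
    {"dx": 0.12,"dy": -0.004,"wz": -0.0127},
    {"dx": 0.145,"dy": -0.005,"wz": -0.0136},
    {"dx": 0.162,"dy": -0.0054,"wz": -0.0136},
    {"dx": 0.162,"dy": -0.0054,"wz": -0.0136},
    {"dx": 0.162,"dy": -0.0054,"wz": -0.0136}
  ]
}}

```text
time_s: 4.35
eef_pos: [477.3, 205.3, 298.7]
ee_rot: [0.0, 0.684, 0.73, -0.0]
force: [-0.4, 0.1, -1.6]
grip_width: 0.27
grip_force: 59.5
```

```bash
python3 -c "
from h import *
x,y=bedpt(0,9); print(x,y)
go(x,y,300,3.75)
im,d,c=shot('wrist','w2.png');P=cloud(d,c); np.save('w2.npy',P)
b=P.reshape(-1,3).copy();a=np.radians(3.75); b[:,:2]=(b[:,:2]-[499.3,195.7])@np.array([[np.cos(a),-np.sin(a)],[np.sin(a),np.cos(a)]])
q=b[(abs(b[:,1])<40)&(abs(b[:,0])<60)&(b[:,2]>130)&(b[:,2]<235)]
for z0 in range(135,235,10):
    k=q[abs(q[:,2]-z0)<5]; print(z0,len(k),np.percentile(k[:,:2],[2,98],axis=0).round(1).tolist() if len(k) else '')
for z0 in range(25,100,6):
    k=b[(abs(b[:,2]-z0)<3)&(abs(b[:,0])<28)&(abs(b[:,1])<125)]; h=k[k[:,1]<20];j=k[k[:,1]>30]
    print(z0,len(h),np.percentile(h[:,1],[50,97]).round(1) if len(h) else '',len(j),np.percentile(j[:,1],[3,50]).round(1) if len(j) else '')
"
```

```text
498.7113718369287 204.6807303091474
shift [-2.1 21.4 -1.3] rot [-0.      0.0003  0.0002] pos [477.3 205.3 298.7] F [-0.4  0.1 -1.6] grip 0.27 59.5 t 4.35 j6 0.12
135 0 
145 15 [[-36.3, 21.5], [1.2, 21.8]]
155 248 [[-46.5, 21.6], [0.7, 22.4]]
165 289 [[-46.4, 21.6], [0.8, 22.4]]
175 327 [[-46.4, 21.5], [0.7, 22.5]]
185 373 [[-46.5, 21.6], [0.7, 22.5]]
195 444 [[-46.3, 21.5], [0.9, 22.5]]
205 518 [[-46.4, 21.5], [0.6, 22.5]]
215 1440 [[-47.0, 11.8], [1.1, 22.4]]
225 362 [[-34.3, 16.4], [-11.9, 17.7]]
25 58 [-0.9 16.8] 120 [31.3 52.5]
31 63 [-1.3 -1.1] 71 [54.1 55.5]
37 50 [-1.5 -1. ] 94 [56.9 57.1]
43 83 [-1.4 -1.1] 88 [58.6 59.8]
49 63 [-1.4 -1.1] 95 [61.2 62.5]
55 71 [-1.5 -1.1] 252 [ 63.7 117.9]
61 104 [-1.4 -1.1] 221 [ 66.2 116.9]
67 195 [-20.1  -1.2] 127 [68.6 69.8]
73 51 [-1.5 -1. ] 132 [70.9 72. ]
79 31 [-1.4 -1. ] 127 [73.2 74.2]
85 140 [-4.9 -1.4] 403 [76.2 99.1]
91 0  1996 [79.2 97.4]
97 0  336 [81.1 82.8]
```

View pics/w2.png

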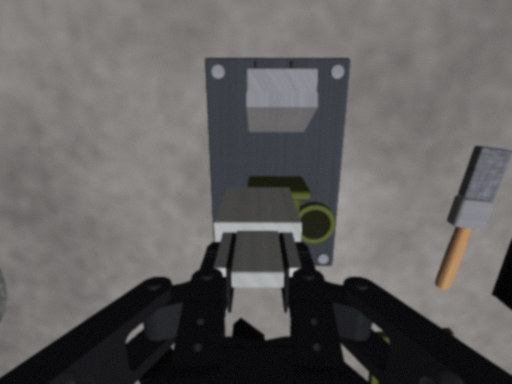

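Held spacer A centred near (258,205), hanging between the flange (278,185) and the jaw (282,100). In the bed frame the flange is at y=-1.2 and the jaw foot at 51, so the gap is about 52 mm, which takes two spacers.

To row units: 122 mm / 1000 = 0.122, 100 mm / 1000 = 0.1.

Call:
{"api": "inch_along", "payload": {
  "motion": [
    {"dx": -0.001,"dy": 0.012},
    {"dx": -0.002,"dy": 0.023,"dz": 0.01},
    {"dx": -0.002,"dy": 0.023,"dz": 0.045},
    {"dx": -0.002,"dy": 0.023,"dz": 0.075},
    {"dx": -0.002,"dy": 0.023,"dz": 0.1},
    {"dx": -0.002,"dy": 0.023,"dz": 0.115},
    {"dx": -0.002,"dy": 0.023,"dz": 0.122},
    {"dx": -0.002,"dy": 0.023,"dz": 0.122}
  ]
}}

```text
time_s: 5.2
eef_pos: [500.5, 204.6, 175.6]
ee_rot: [-0.0, 0.684, 0.73, -0.001]
force: [-0.6, -0.0, -1.5]
grip_width: 0.268
grip_force: 59.5
```

Call:
{"api": "inch_along", "payload": {
  "motion": [
    {"dz": 0.002},
    {"dz": 0.003},
    {"dz": 0.003}
  ]
}}

```text
time_s: 5.5
eef_pos: [500.7, 205.1, 174.0]
ee_rot: [0.0, 0.684, 0.73, 0.0]
force: [-0.5, -0.1, -2.3]
grip_width: 0.273
grip_force: 59.5
```

```bash
python3 -c "
from h import *
x,y=bedpt(0,9); go(x,y,172.1,3.75)"
```

```text
shift [-0.3 -2.   1.9] rot [ 0.001  -0.0001 -0.0002] pos [500.7 205.1 174. ] F [-0.5 -0.1 -2.3] grip 0.273 59.5 t 5.5 j6 0.11
```

To row units: -3 mm / 1000 = -0.003, -2 mm / 1000 = -0.002.

Call:
{"api": "inch_along", "payload": {
  "motion": [
    {"dx": -0.001},
    {"dx": -0.002},
    {"dx": -0.003},
    {"dx": -0.003}
  ]
}}

```text
time_s: 5.9
eef_pos: [500.7, 202.0, 173.6]
ee_rot: [0.0, 0.684, 0.73, 0.0]
force: [-1.0, 0.8, -2.1]
grip_width: 0.266
grip_force: 59.5
```

Call:
{"api": "inch_along", "payload": {
  "motion": [
    {"dx": -0.0007},
    {"dx": -0.0015},
    {"dx": -0.0015}
  ]
}}

```text
time_s: 6.2
eef_pos: [500.7, 201.2, 173.6]
ee_rot: [-0.0, 0.684, 0.73, 0.001]
force: [0.7, 5.4, -1.7]
grip_width: 0.267
grip_force: 59.5
```

To row units: 2.5 mm / 1000 = 0.0025, 2 mm / 1000 = 0.002.

Call:
{"api": "inch_along", "payload": {
  "motion": [
    {"dz": 0.001},
    {"dz": 0.002},
    {"dz": 0.0025},
    {"dz": 0.0025}
  ]
}}

```text
time_s: 6.6
eef_pos: [501.0, 201.3, 172.1]
ee_rot: [0.0, 0.684, 0.73, 0.001]
force: [-1.5, 4.3, 6.8]
grip_width: 0.268
grip_force: 60.7
```

Call:
{"api": "inch_along", "payload": {
  "motion": [
    {},
    {},
    {}
  ],
  "jaw": 0.5
}}

```text
time_s: 6.9
eef_pos: [500.9, 200.4, 171.0]
ee_rot: [0.0, 0.684, 0.73, -0.0]
force: [-1.4, -0.0, 0.8]
grip_width: 0.503
grip_force: 0.0
```

Call:
{"api": "inch_along", "payload": {
  "motion": [
    {"dz": -0.02},
    {"dz": -0.06},
    {"dz": -0.11},
    {"dz": -0.11},
    {"dz": -0.11}
  ]
}}

```text
time_s: 7.4
eef_pos: [500.9, 200.5, 281.6]
ee_rot: [0.001, 0.684, 0.73, 0.001]
force: [0.4, 0.1, -0.5]
grip_width: 0.498
grip_force: 0.0
```

```bash
python3 -c "
from h import *
go(454.4,-298,260,4.1)"
```

```text
shift [-494.5  -78.9   21.4] rot [ 0.0017 -0.     -0.0065] pos [500.9 200.5 281.6] F [ 0.4  0.1 -0.5] grip 0.498 0.0 t 7.4 j6 0.1
```

To row units: -370 mm / 1000 = -0.37, -325 mm / 1000 = -0.325, -0.0065 rad / 6.2832 = -0.001.

```bash
cat >> h.py <<'E'
def bedframe(P):
    b=P.reshape(-1,3).copy();a=np.radians(3.75); b[:,:2]=(b[:,:2]-[499.3,195.7])@np.array([[np.cos(a),-np.sin(a)],[np.sin(a),np.cos(a)]]); return b
def pose(P,x,y,z0=64,z1=76,r=34):
    Q=P.reshape(-1,3); Q=Q[(np.hypot(Q[:,0]-x,Q[:,1]-y)<r)&(Q[:,2]>z0)&(Q[:,2]<z1)]; print(z0,len(Q),rect(Q) if len(Q)>4 else '')
E
python3 -c "
from h import *
im,d,c=shot('wrist'); P=cloud(d,c); b=bedframe(P)
for z0,z1 in ((86,95),(125,140)):
    k=b[(abs(b[:,0])<40)&(b[:,1]>-15)&(b[:,1]<40)&(b[:,2]>z0)&(b[:,2]<z1)]; print(z0,len(k),rect(k) if len(k)>4 else '',np.median(k[:,2]))"
```

```text
86 802 (array([-0.2,  4. ]), array([26.9, 61.9]), 89.7) 90.49571541572635
125 364 (array([0.6, 8.4]), array([ 8.2, 23.2]), 89.9) 132.3946411981571
```

Call:
{"api": "inch_along", "payload": {
  "motion": [
    {"dx": -0.03,"dy": -0.005,"dz": 0.002},
    {"dx": -0.075,"dy": -0.012,"dz": 0.005},
    {"dx": -0.125,"dy": -0.02,"dz": 0.008},
    {"dx": -0.175,"dy": -0.028,"dz": 0.01},
    {"dx": -0.225,"dy": -0.036,"dz": 0.012},
    {"dx": -0.275,"dy": -0.043,"dz": 0.012},
    {"dx": -0.325,"dy": -0.051,"dz": 0.014},
    {"dx": -0.37,"dy": -0.06,"dz": 0.016,"wz": -0.001}
  ]
}}

```text
time_s: 8.25
eef_pos: [464.1, -174.4, 263.5]
ee_rot: [-0.001, 0.681, 0.732, -0.0]
force: [1.6, 1.0, 0.6]
grip_width: 0.501
grip_force: 0.0
```

Call:
{"api": "inch_along", "payload": {
  "motion": [
    {"dx": -0.04,"dy": -0.006,"dz": 0.002},
    {"dx": -0.08,"dy": -0.012,"dz": 0.005},
    {"dx": -0.08,"dy": -0.012,"dz": 0.005},
    {"dx": -0.08,"dy": -0.012,"dz": 0.005},
    {"dx": -0.08,"dy": -0.012,"dz": 0.005}
  ]
}}

```text
time_s: 8.75
eef_pos: [458.7, -252.2, 259.2]
ee_rot: [-0.001, 0.681, 0.732, 0.0]
force: [0.3, 0.3, 0.7]
grip_width: 0.503
grip_force: 0.0
```

```bash
python3 -c "
from h import *
go(454.4,-298,260,4.1)
im,d,c=shot('wrist'); P=cloud(d,c); pose(P,454.4,-298); pose(P,454.4,-298,105,118)"
```

```text
shift [-45.3  -7.6  -0.8] rot [-0.0011 -0.0014  0.0009] pos [ 458.7 -252.2  259.2] F [0.3 0.3 0.7] grip 0.503 0.0 t 8.75 j6 -0.8
64 756 (array([ 453.3, -298. ]), array([49.7, 18.5]), 4.4)
105 341 (array([ 453.1, -297.9]), array([23.5,  7.9]), 4.1)
```

To row units: 108 mm / 1000 = 0.108, -45.3 mm / 1000 = -0.0453.

Call:
{"api": "inch_along", "payload": {
  "motion": [
    {"dx": -0.03,"dy": -0.006,"dz": 0.005},
    {"dx": -0.0453,"dy": -0.0087,"dz": 0.02},
    {"dx": -0.0453,"dy": -0.0087,"dz": 0.06},
    {"dx": -0.0453,"dy": -0.0087,"dz": 0.095},
    {"dx": -0.0453,"dy": -0.0087,"dz": 0.108},
    {"dx": -0.0453,"dy": -0.0087,"dz": 0.108}
  ]
}}

```text
time_s: 9.4
eef_pos: [453.0, -298.1, 150.4]
ee_rot: [-0.002, 0.681, 0.732, 0.0]
force: [-0.5, 0.6, -0.3]
grip_width: 0.499
grip_force: 0.0
```

Call:
{"api": "inch_along", "payload": {
  "motion": [
    {},
    {},
    {},
    {},
    {}
  ],
  "jaw": 0.0,
  "clamp_n": 60
}}

```text
time_s: 9.9
eef_pos: [453.9, -299.4, 153.6]
ee_rot: [0.002, 0.681, 0.732, 0.0]
force: [0.5, 0.2, 6.9]
grip_width: 0.27
grip_force: 59.7
```

```bash
python3 -c "
from h import *
x,y=bedpt(0,28); go(x,y,300,3.75)"
```

```text
shift [ 518.2   81.2 -147.5] rot [0.0022 0.0023 0.0063] pos [ 453.9 -299.4  153.6] F [0.5 0.2 6.9] grip 0.27 59.7 t 9.9 j6 -0.87
```

To row units: 215 mm / 1000 = 0.215, 165 mm / 1000 = 0.165, 0.006 rad / 6.2832 = 0.001.

Call:
{"api": "inch_along", "payload": {
  "motion": [
    {"dz": -0.03},
    {"dz": -0.075},
    {"dx": 0.01,"dz": -0.12},
    {"dx": 0.03,"dy": 0.002,"dz": -0.15},
    {"dx": 0.07,"dy": 0.01,"dz": -0.155},
    {"dx": 0.115,"dy": 0.02,"dz": -0.155},
    {"dx": 0.165,"dy": 0.03,"dz": -0.155},
    {"dx": 0.215,"dy": 0.04,"dz": -0.155,"wz": 0.001}
  ]
}}

```text
time_s: 10.7
eef_pos: [477.3, -81.8, 307.4]
ee_rot: [0.0, 0.684, 0.73, 0.0]
force: [1.5, 1.0, -2.1]
grip_width: 0.265
grip_force: 59.3
```

Call:
{"api": "inch_along", "payload": {
  "motion": [
    {"dx": 0.05,"dy": 0.007},
    {"dx": 0.1,"dy": 0.014},
    {"dx": 0.15,"dy": 0.021},
    {"dx": 0.195,"dy": 0.027},
    {"dx": 0.24,"dy": 0.033},
    {"dx": 0.275,"dy": 0.038},
    {"dx": 0.301,"dy": 0.041},
    {"dx": 0.301,"dy": 0.041}
  ]
}}

```text
time_s: 11.5
eef_pos: [498.2, 222.0, 306.9]
ee_rot: [-0.0, 0.682, 0.731, 0.0]
force: [-0.5, -0.1, -2.4]
grip_width: 0.267
grip_force: 59.3
```

Call:
{"api": "inch_along", "payload": {
  "motion": [
    {},
    {}
  ],
  "quiet": true
}}

```text
ok
```

```bash
python3 -c "
from h import *
x,y=bedpt(0,28); go(x,y,300,3.75)
im,d,c=shot('wrist','w3.png'); b=bedframe(cloud(d,c))
for z0 in range(145,235,15):
    k=b[(abs(b[:,1]-28)<40)&(abs(b[:,0])<60)&(abs(b[:,2]-z0)<5)]; print(z0,len(k),np.percentile(k[:,:2],[2,50,98],axis=0).round(1).tolist() if len(k) else '')
for z0,z1 in ((86,95),(125,140)):
    k=b[(abs(b[:,0])<40)&(b[:,1]>-15)&(b[:,1]<40)&(b[:,2]>z0)&(b[:,2]<z1)]; print(z0,len(k),rect(k) if len(k)>4 else '')
"
```

```text
shift [ 5.2 -1.   7.1] rot [-0.0001  0.0003 -0.0007] pos [498.8 218.6 307.1] F [-0.9 -0.1 -1.8] grip 0.268 59.3 t 11.7 j6 0.13
145 0 
160 246 [[-23.5, 32.5], [-0.3, 32.9], [23.1, 33.2]]
175 283 [[-24.0, 32.5], [-1.1, 32.8], [23.2, 33.3]]
190 361 [[-23.9, 32.3], [-0.4, 32.8], [23.4, 33.2]]
205 451 [[-24.0, 32.3], [-0.4, 32.8], [23.0, 33.2]]
220 1367 [[-24.6, 22.9], [-0.4, 31.6], [23.6, 33.2]]
86 214 (array([ 0.9, 15.6]), array([ 3.6, 49.2]), 89.8)
125 0
```

View pics/w3.png

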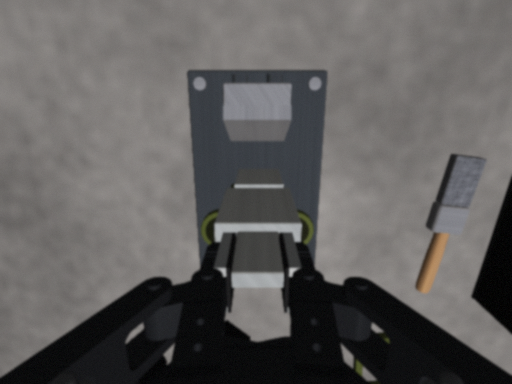

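Held spacer B at (258,210), over the gap; the top edge of placed spacer A shows at (260,185), the jaw at (258,110). It needs +5.5 mm towards the jaw before going down.

To row units: 131 mm / 1000 = 0.131, 130 mm / 1000 = 0.13.

Call:
{"api": "inch_along", "payload": {
  "motion": [
    {"dx": 0.003,"dy": 0.001},
    {"dx": 0.0057,"dy": 0.001,"dz": 0.005},
    {"dx": 0.0057,"dy": 0.001,"dz": 0.04},
    {"dx": 0.0057,"dy": 0.001,"dz": 0.075},
    {"dx": 0.0057,"dy": 0.001,"dz": 0.1},
    {"dx": 0.0057,"dy": 0.001,"dz": 0.118},
    {"dx": 0.0057,"dy": 0.001,"dz": 0.13},
    {"dx": 0.0057,"dy": 0.001,"dz": 0.131}
  ]
}}

```text
time_s: 12.55
eef_pos: [499.0, 225.0, 174.7]
ee_rot: [-0.001, 0.684, 0.73, -0.001]
force: [-0.1, -0.2, -1.6]
grip_width: 0.266
grip_force: 59.2
```

Call:
{"api": "inch_along", "payload": {
  "motion": [
    {"dx": -0.001,"dz": 0.0005},
    {"dx": -0.002,"dz": 0.001},
    {"dx": -0.003,"dz": 0.001},
    {"dx": -0.003,"dz": 0.001}
  ]
}}

```text
time_s: 12.95
eef_pos: [499.8, 222.1, 175.5]
ee_rot: [0.0, 0.684, 0.73, 0.0]
force: [-0.1, -0.2, -2.2]
grip_width: 0.266
grip_force: 59.2
```

Call:
{"api": "inch_along", "payload": {
  "motion": [
    {"dx": -0.0005},
    {"dx": -0.001},
    {"dx": -0.001}
  ]
}}

```text
time_s: 13.25
eef_pos: [499.7, 221.2, 175.1]
ee_rot: [0.0, 0.684, 0.73, 0.0]
force: [0.3, 0.0, -1.3]
grip_width: 0.27
grip_force: 59.2
```

To row units: -1.5 mm / 1000 = -0.0015, -1 mm / 1000 = -0.001.

Call:
{"api": "inch_along", "payload": {
  "motion": [
    {"dx": -0.0005},
    {"dx": -0.001},
    {"dx": -0.0015},
    {"dx": -0.0015}
  ]
}}

```text
time_s: 13.65
eef_pos: [499.7, 220.2, 175.1]
ee_rot: [-0.0, 0.684, 0.73, 0.001]
force: [-0.4, 4.9, -1.4]
grip_width: 0.271
grip_force: 59.4
```

To row units: 2.7 mm / 1000 = 0.0027, 2 mm / 1000 = 0.002.

Call:
{"api": "inch_along", "payload": {
  "motion": [
    {"dx": -0.0005,"dz": 0.001},
    {"dx": -0.001,"dz": 0.002},
    {"dx": -0.001,"dz": 0.0027},
    {"dx": -0.001,"dz": 0.0027}
  ]
}}

```text
time_s: 14.05
eef_pos: [500.0, 220.0, 173.6]
ee_rot: [-0.0, 0.684, 0.73, 0.002]
force: [-2.2, 9.1, 6.9]
grip_width: 0.269
grip_force: 60.5
```

Call:
{"api": "inch_along", "payload": {
  "motion": [
    {},
    {},
    {}
  ],
  "jaw": 0.5
}}

```text
time_s: 14.35
eef_pos: [499.9, 218.5, 172.3]
ee_rot: [0.0, 0.684, 0.73, -0.0]
force: [0.3, 1.0, 0.5]
grip_width: 0.502
grip_force: 0.0
```

Call:
{"api": "inch_along", "payload": {
  "motion": [
    {"dz": -0.02},
    {"dz": -0.06},
    {"dz": -0.11},
    {"dz": -0.11},
    {"dz": -0.11}
  ]
}}

```text
time_s: 14.85
eef_pos: [499.9, 218.5, 282.9]
ee_rot: [0.001, 0.684, 0.73, 0.001]
force: [0.2, 0.2, -0.1]
grip_width: 0.5
grip_force: 0.0
```

```bash
python3 -c "
from h import *
im,d,c=shot('wrist','w4.png'); b=bedframe(cloud(d,c))
for z0,z1 in ((86,94),(125,140)):
    k=b[(abs(b[:,0])<26)&(b[:,1]>-15)&(b[:,1]<45)&(b[:,2]>z0)&(b[:,2]<z1)]; print(z0,len(k),rect(k) if len(k)>4 else '',np.percentile(k[:,1],[1,25,50,75,99]).round(1))
k=b[(abs(b[:,0])<26)&(b[:,1]>48)&(b[:,1]<82)&(b[:,2]>25)&(b[:,2]<92)]; print('foot',np.median(k[:,1]-.4*(k[:,2]-20)))
k=b[(abs(b[:,0])<20)&(b[:,1]>25)&(b[:,1]<48)&(b[:,2]>30)&(b[:,2]<85)]; print('face',len(k),np.percentile(k[:,1],[10,50,90]))
go(602,-107,280,-14.5)"
```

```text
86 1144 (array([-0.1, 13.6]), array([44.5, 51.6]), 89.9) [-7.4 10.2 22.4 31.1 35.6]
125 717 (array([ 1. , 17.7]), array([26.4, 24.1]), 89.2) [ 4.8 10.  22.8 27.8 30.7]
foot 50.83963618612306
face 444 [35.21248347 35.40703143 35.62184493]
shift [-331.5   80.9    1.6] rot [-0.0009  0.0005  0.3186] pos [499.6 218.5 281.6] F [ 0.6 -0.7  0. ] grip 0.5 0.0 t 14.9 j6 0.13
```

View pics/w4.png

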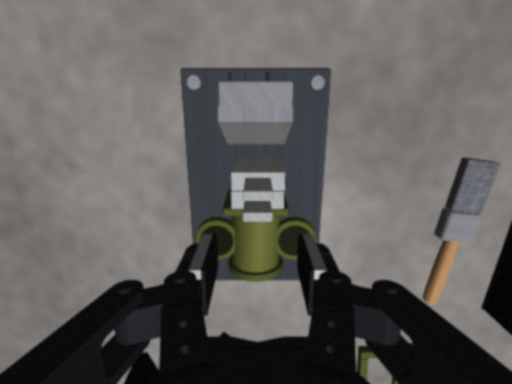

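Both spacers stand tight side by side at (258,180) and (258,205), the jaw at (256,120). The far face is at 35.4 and the jaw foot at 50.8, so e is about 15.4 and the wedge should jam about 15 mm above the bed.

To row units: -280 mm / 1000 = -0.28, -120 mm / 1000 = -0.12, 0.3186 rad / 6.2832 = 0.0507.

Call:
{"api": "inch_along", "payload": {
  "motion": [
    {"dx": -0.03,"dy": 0.007,"wz": 0.008},
    {"dx": -0.075,"dy": 0.018,"wz": 0.0159},
    {"dx": -0.12,"dy": 0.03,"wz": 0.0255},
    {"dx": -0.165,"dy": 0.04,"wz": 0.0318},
    {"dx": -0.21,"dy": 0.051,"wz": 0.0398},
    {"dx": -0.255,"dy": 0.062,"wz": 0.0507},
    {"dx": -0.28,"dy": 0.068,"wz": 0.0507},
    {"dx": -0.28,"dy": 0.068,"wz": 0.0507}
  ]
}}

```text
time_s: 15.7
eef_pos: [586.2, -59.4, 280.0]
ee_rot: [-0.001, 0.792, 0.611, -0.001]
force: [-0.5, -0.2, 0.1]
grip_width: 0.496
grip_force: 0.0
```

Call:
{"api": "inch_along", "payload": {
  "motion": [
    {},
    {}
  ],
  "quiet": true
}}

```text
ok
```

```bash
python3 -c "
from h import *
im,d,c=shot('wrist'); P=cloud(d,c); pose(P,603,-102,76,86,45); pose(P,602,-107,108,130)
go(602,-107,280,-14.5)"
```

```text
76 1789 (array([ 602.5, -101.9]), array([53.5, 50.1]), 75.0)
108 405 (array([ 600.6, -106. ]), array([12.8, 23.1]), 77.1)
shift [-46.2  28.6   1.8] rot [-0.001  -0.0001  0.0016] pos [585.8 -55.1 281.9] F [-0.5  1.   0.2] grip 0.502 0.0 t 15.95 j6 -0.04
```

To row units: 119 mm / 1000 = 0.119, -46.6 mm / 1000 = -0.0466, 0.005 rad / 6.2832 = 0.0008.

Call:
{"api": "inch_along", "payload": {
  "motion": [
    {"dx": -0.03,"dy": 0.018},
    {"dx": -0.0466,"dy": 0.0279,"dz": 0.02,"wz": 0.0008},
    {"dx": -0.0466,"dy": 0.0279,"dz": 0.06,"wz": 0.0008},
    {"dx": -0.0466,"dy": 0.0279,"dz": 0.095,"wz": 0.0008},
    {"dx": -0.0466,"dy": 0.0279,"dz": 0.119,"wz": 0.0008},
    {"dx": -0.0466,"dy": 0.0279,"dz": 0.119,"wz": 0.0008},
    {"dx": -0.0466,"dy": 0.0279,"dz": 0.119,"wz": 0.0008}
  ]
}}

```text
time_s: 16.65
eef_pos: [601.7, -107.7, 164.2]
ee_rot: [0.0, 0.792, 0.611, 0.0]
force: [0.3, -0.9, 0.1]
grip_width: 0.5
grip_force: 0.0
```

Call:
{"api": "inch_along", "payload": {
  "motion": [
    {},
    {},
    {},
    {},
    {},
    {}
  ],
  "jaw": 0.0,
  "clamp_n": 110
}}

```text
time_s: 17.25
eef_pos: [602.1, -108.4, 165.5]
ee_rot: [0.002, 0.792, 0.61, 0.001]
force: [-0.2, 0.8, 6.8]
grip_width: 0.255
grip_force: 108.2
```

```bash
python3 -c "
from h import *
x,y=bedpt(0,57); go(x,y,310,3.75)"
```

```text
shift [ 321.8 -194.5 -145.2] rot [ 0.0037  0.0007 -0.3232] pos [ 602.1 -108.4  165.5] F [-0.2  0.8  6.8] grip 0.255 108.2 t 17.25 j6 -0.11
```

To row units: 200 mm / 1000 = 0.2, -145 mm / 1000 = -0.145, -0.28 rad / 6.2832 = -0.0446.

Call:
{"api": "inch_along", "payload": {
  "motion": [
    {"dz": -0.025},
    {"dz": -0.065},
    {"dx": 0.01,"dy": -0.005,"dz": -0.11,"wz": -0.0048},
    {"dx": 0.04,"dy": -0.024,"dz": -0.145,"wz": -0.0127},
    {"dx": 0.08,"dy": -0.048,"dz": -0.15,"wz": -0.0207},
    {"dx": 0.12,"dy": -0.072,"dz": -0.15,"wz": -0.0286},
    {"dx": 0.16,"dy": -0.096,"dz": -0.15,"wz": -0.0366},
    {"dx": 0.2,"dy": -0.12,"dz": -0.15,"wz": -0.0446}
  ]
}}

```text
time_s: 18.05
eef_pos: [535.4, 117.3, 314.0]
ee_rot: [0.0, 0.699, 0.716, 0.0]
force: [0.1, 0.4, -3.1]
grip_width: 0.259
grip_force: 108.5
```

Call:
{"api": "inch_along", "payload": {
  "motion": [
    {}
  ],
  "quiet": true
}}

```text
ok
```

```bash
python3 -c "
from h import *
x,y=bedpt(0,57); go(x,y,315,3.75)"
```

```text
shift [133.4 -35.1  -0.7] rot [ 0.0004 -0.0015 -0.0364] pos [534.5 120.3 314.2] F [-0.8 -1.5 -3.1] grip 0.257 108.4 t 18.15 j6 -0.02
```

To row units: 133.4 mm / 1000 = 0.1334, 110 mm / 1000 = 0.11, -0.0364 rad / 6.2832 = -0.0058.

Call:
{"api": "inch_along", "payload": {
  "motion": [
    {"dx": 0.035,"dy": -0.009,"wz": -0.0016},
    {"dx": 0.075,"dy": -0.02,"wz": -0.0032},
    {"dx": 0.11,"dy": -0.029,"wz": -0.0058},
    {"dx": 0.1334,"dy": -0.0351,"wz": -0.0058},
    {"dx": 0.1334,"dy": -0.0351,"wz": -0.0058},
    {"dx": 0.1334,"dy": -0.0351,"wz": -0.0058},
    {"dx": 0.1334,"dy": -0.0351,"wz": -0.0058}
  ]
}}

```text
time_s: 18.85
eef_pos: [498.7, 247.3, 313.4]
ee_rot: [0.0, 0.687, 0.727, -0.0]
force: [0.1, 0.3, -2.9]
grip_width: 0.262
grip_force: 108.5
```

```bash
python3 -c "
from h import *
x,y=bedpt(0,57); go(x,y,315,3.75)
im,d,c=shot('wrist','w5.png'); b=bedframe(cloud(d,c))
for z0 in range(145,245,10):
    k=b[(abs(b[:,1]-60)<50)&(abs(b[:,0])<60)&(abs(b[:,2]-z0)<3)]; print(z0,len(k),np.percentile(k[:,:2],[2,50,98],axis=0).round(1).tolist() if len(k) else '')
"
```

```text
shift [ 5.4 -2.8 -1.6] rot [ 0.0002  0.0003 -0.0081] pos [498.7 247.3 313.4] F [ 0.1  0.3 -2.9] grip 0.262 108.5 t 18.85 j6 0.19
145 0 
155 0 
165 0 
175 0 
185 0 
195 0 
205 0 
215 0 
225 939 [[-22.8, 52.5], [0.6, 82.7], [25.5, 85.7]]
235 202 [[-10.1, 59.2], [0.9, 59.9], [12.4, 60.4]]
```

View pics/w5.png

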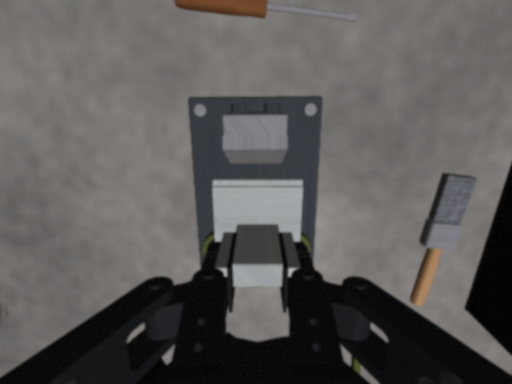

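The held wedge, with its slope towards the jaw (255,135), has its top centred at (258,210); the far top edge at row 180 lies parallel to the bed. I'll shift it +4 mm towards the jaw and lower it.

The rows are not in the units I measure in: shifts go in shares of 1000 mm and turns go in shares of 360 degrees. I convert before sending: 104 mm / 1000 = 0.104, 101 mm / 1000 = 0.101, -0.008 rad / 6.2832 = -0.0013.

Call:
{"api": "inch_along", "payload": {
  "motion": [
    {"dx": 0.0042,"dy": -0.001,"wz": -0.0013},
    {"dx": 0.0042,"dy": -0.001,"dz": 0.01,"wz": -0.0013},
    {"dx": 0.0042,"dy": -0.001,"dz": 0.045,"wz": -0.0013},
    {"dx": 0.0042,"dy": -0.001,"dz": 0.075,"wz": -0.0013},
    {"dx": 0.0042,"dy": -0.001,"dz": 0.092,"wz": -0.0013},
    {"dx": 0.0042,"dy": -0.001,"dz": 0.101,"wz": -0.0013},
    {"dx": 0.0042,"dy": -0.001,"dz": 0.104,"wz": -0.0013},
    {"dx": 0.0042,"dy": -0.001,"dz": 0.104,"wz": -0.0013}
  ]
}}

```text
time_s: 19.7
eef_pos: [497.3, 252.3, 209.6]
ee_rot: [0.0, 0.683, 0.73, 0.0]
force: [0.3, 0.2, -2.7]
grip_width: 0.255
grip_force: 108.4
```

```bash
python3 -c "
from h import *
x,y=bedpt(0,57); go(x,y,185,3.75)
im,d,c=shot('wrist'); b=bedframe(cloud(d,c))
k=b[(abs(b[:,0])<22)&(b[:,1]>30)&(b[:,1]<110)&(b[:,2]>115)&(b[:,2]<130)];print('wedge top',np.percentile(k[:,1:],[2,50,98],axis=0).round(1).tolist())
k=b[(abs(b[:,0])<26)&(b[:,1]>-5)&(b[:,1]<45)&(b[:,2]>86)&(b[:,2]<94)];print('sp',len(k),np.percentile(k[:,1],[2,98]) if len(k) else '')"
```

```text
shift [ 0.4 -1.7 24.6] rot [0.0005 0.0001 0.001 ] pos [497.3 252.3 209.6] F [ 0.3  0.2 -2.7] grip 0.255 108.4 t 19.7 j6 0.19
wedge top [[60.3, 122.1], [76.7, 124.8], [90.0, 127.6]]
sp 0
```

To row units: 3 mm / 1000 = 0.003, 1.5 mm / 1000 = 0.0015.

Call:
{"api": "inch_along", "payload": {
  "motion": [
    {"dz": 0.0015},
    {"dz": 0.003},
    {"dz": 0.003}
  ]
}}

```text
time_s: 20.05
eef_pos: [497.4, 252.1, 206.6]
ee_rot: [0.001, 0.683, 0.73, 0.0]
force: [1.0, -3.3, -1.4]
grip_width: 0.258
grip_force: 108.6
```

Call:
{"api": "inch_along", "payload": {
  "motion": [
    {"dx": -0.0003,"dz": 0.001},
    {"dx": -0.0008,"dz": 0.002},
    {"dx": -0.0012,"dz": 0.003},
    {"dx": -0.0012,"dz": 0.003}
  ]
}}

```text
time_s: 20.45
eef_pos: [497.2, 251.0, 203.1]
ee_rot: [0.0, 0.683, 0.73, -0.0]
force: [0.7, -4.7, -1.8]
grip_width: 0.258
grip_force: 108.6
```

To row units: 3 mm / 1000 = 0.003, 2 mm / 1000 = 0.002.

Call:
{"api": "inch_along", "payload": {
  "motion": [
    {"dx": -0.0004,"dz": 0.001},
    {"dx": -0.0008,"dz": 0.002},
    {"dx": -0.001,"dz": 0.003},
    {"dx": -0.001,"dz": 0.003}
  ]
}}

```text
time_s: 20.85
eef_pos: [497.3, 249.9, 200.2]
ee_rot: [0.0, 0.683, 0.73, -0.0]
force: [1.1, -6.2, 0.4]
grip_width: 0.257
grip_force: 108.8
```

Call:
{"api": "inch_along", "payload": {
  "motion": [
    {"dz": 0.001},
    {"dz": 0.002},
    {"dz": 0.002}
  ]
}}

```text
time_s: 21.15
eef_pos: [497.6, 249.6, 198.8]
ee_rot: [0.001, 0.683, 0.73, -0.0]
force: [-0.2, -8.6, 3.7]
grip_width: 0.259
grip_force: 109.5
```

To row units: 3 mm / 1000 = 0.003, 2 mm / 1000 = 0.002.

Call:
{"api": "inch_along", "payload": {
  "motion": [
    {"dx": -0.0004,"dz": 0.001},
    {"dx": -0.0008,"dz": 0.002},
    {"dx": -0.0008,"dz": 0.003},
    {"dx": -0.0008,"dz": 0.003},
    {"dx": -0.0008,"dz": 0.003}
  ]
}}

```text
time_s: 21.65
eef_pos: [497.7, 249.2, 197.9]
ee_rot: [0.001, 0.683, 0.73, 0.001]
force: [-5.5, -8.7, 20.4]
grip_width: 0.258
grip_force: 111.5
```

Call:
{"api": "inch_along", "payload": {
  "motion": [
    {"dz": 0.001},
    {"dz": 0.002},
    {"dz": 0.002}
  ]
}}

```text
time_s: 21.95
eef_pos: [497.8, 249.2, 197.8]
ee_rot: [0.001, 0.683, 0.73, 0.001]
force: [-11.4, -11.6, 35.8]
grip_width: 0.258
grip_force: 113.6
```

To row units: -0.8 mm / 1000 = -0.0008, -0.5 mm / 1000 = -0.0005.

Call:
{"api": "inch_along", "payload": {
  "motion": [
    {"dx": -0.0005,"dy": -0.0008,"dz": 0.0005},
    {"dx": -0.0005,"dy": -0.0008,"dz": 0.0005},
    {"dx": -0.0005,"dy": -0.0008,"dz": 0.0005}
  ]
}}

```text
time_s: 22.25
eef_pos: [497.6, 249.3, 197.6]
ee_rot: [0.002, 0.683, 0.73, 0.003]
force: [-7.8, -6.4, 34.4]
grip_width: 0.259
grip_force: 114.4
```

```bash
python3 -c "
from h import *
im,d,c=shot('wrist'); b=bedframe(cloud(d,c))
k=b[(abs(b[:,0])<22)&(b[:,1]>62)&(b[:,1]<110)&(b[:,2]>105)&(b[:,2]<122)];print('wedge top',np.percentile(k[:,1:],[2,50,98],axis=0).round(1).tolist())
A=np.c_[k[:,:2],np.ones(len(k))]; print('tilt',np.linalg.lstsq(A,k[:,2],rcond=None)[0])
n='scene'; im2,d2,c2=shot(n); P=bedframe(cloud(d2,c2))
k=P[(abs(P[:,0])<30)&(P[:,1]>-5)&(P[:,1]<40)&(P[:,2]>86)&(P[:,2]<94)];print('sp',len(k),rect(k) if len(k)>4 else '')
v=np.hstack([cv2.resize(im2[110:200,255:365],(440,360),interpolation=cv2.INTER_CUBIC),cv2.resize(im,(360,270))[:,:] .repeat(1,0) if 0 else cv2.copyMakeBorder(cv2.resize(im,(360,270)),0,90,0,0,cv2.BORDER_CONSTANT)])
cv2.imwrite('pics/f1.png',v[:,:,::-1]); s=readout.sense(); print(s['force'],s['wrist_torque'],s['eef_pos'])
"
```

```text
wedge top [[62.4, 110.0], [75.3, 112.9], [86.5, 114.3]]
tilt [-3.36330711e-03 -6.24837330e-02  1.17444910e+02]
sp 124 (array([ 1.5, 16.5]), array([52.8, 42.4]), 1.3)
[-7.80559693 -6.7909491  35.1992004 ] [-1.24282295  1.82180323  0.25034856] [497.5907625  249.34449549 197.57126715]
```

View pics/f1.png

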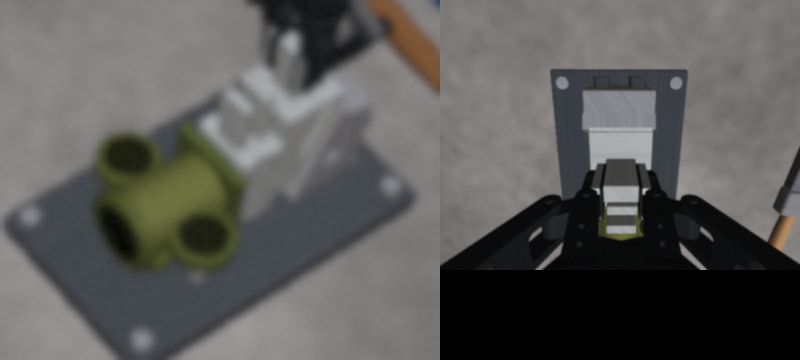

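```bash
python3 -c "
from h import *
im,d,c=shot('wrist'); b=bedframe(cloud(d,c))
for y in range(58,96,3):
    k=b[(abs(b[:,0])<18)&(abs(b[:,1]-y)<1.5)&(b[:,2]>85)&(b[:,2]<122)]; print(y,len(k),np.percentile(k[:,2],[10,50,90]).round(1) if len(k) else '')
k=b[(abs(b[:,0])<11)&(b[:,1]>35)&(b[:,1]<75)&(b[:,2]>135)&(b[:,2]<165)]
for z in range(120,165,5):
    k=b[(abs(b[:,0])<9)&(b[:,1]>40)&(b[:,1]<75)&(abs(b[:,2]-z)<2.5)]; print('tab',z,len(k),np.median(k[:,1]).round(2) if len(k) else '')
"
```

```text
58 72 [112.1 112.9 113.7]
61 454 [112.6 115.  120.5]
64 301 [112.3 113.1 113.8]
67 312 [112.3 113.1 113.9]
70 321 [112.3 113.  113.8]
73 319 [112.3 113.  113.7]
76 322 [112.3 113.  113.8]
79 328 [112.2 113.  113.9]
82 431 [ 94.5 112.9 113.7]
85 721 [ 93.6 110.  112.3]
88 351 [ 92.1  93.1 110.2]
91 302 [90.8 91.7 92.6]
94 338 [88.  89.8 91.4]
tab 120 123 61.44
tab 125 135 61.42
tab 130 145 61.43
tab 135 172 61.45
tab 140 186 61.45
tab 145 198 61.48
tab 150 229 61.44
tab 155 1025 56.46
tab 160 0
```

The wedge sits level with its toe about 13 mm above the bed. It stopped moving down under about 35 N, and the spacers are in place. One last hold check, then I hand it in.

Call:
{"api": "inch_along", "payload": {
  "motion": [
    {},
    {},
    {},
    {},
    {}
  ]
}}

```text
time_s: 22.9
eef_pos: [497.6, 249.3, 197.6]
ee_rot: [0.002, 0.683, 0.73, 0.003]
force: [-7.3, -8.9, 34.6]
grip_width: 0.255
grip_force: 114.4
```

```bash
python3 -c "
from h import *
print(order.finish_job())"
```

```text
the job is handed in; nothing more can be done
None
```

The job is handed in at 22.9 s: two spacers stand side by side against the flange, and the wedge is jammed level about 13 mm above the bed, still gripped and pressed down with about 35 N; the third spacer was left in place, and I touched nothing else on the bench.

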